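# Set the walnut vise two clicks past zero

## Robot

A 6-joint arm with a two-finger parallel gripper is mounted at the origin on the work surface. World frame = base frame: x ahead of the robot, y to its left, z up, the work surface at z = 0. Lengths are in mm, angles in rad, forces in N, time in s.
With the tool pointing down it reaches from about 350 to 775 mm from the base axis. Payload 7.3 kg.
Tool frame: the origin (TCP) lies between the finger pads; the fingertips stand bot.tips_ahead ahead of it and the grasp point (between the pads) lies 6 mm ahead of it (bot.tips_ahead is the distance from the TCP to the fingertips, in mm); z points along the fingers, y is the line along which they close (so a half turn about z gives the same grasp; the last joint's range is limited). The gripper opens to 92 mm and grips with 3 to 60 N. Pads are 19 mm wide; open, the fingers measure 130 mm over their backs; the gripper's body (75 mm by 190 mm) begins 47 mm behind the grasp point.
Start: joints at [-1.463, 0.342, 1.524, -0, 1.275, -0.146], TCP at [131.841, -508.193, 251.741] pointing down, gripper open.
Joint ranges: [-2.53, 2.53], [-0.77, 2.02], [0.04, 2.7], [-1, 4.14], [0.28, 2.66], [-3.11, 3.11]. Speed limits (rad/s): [2.57, 2.57, 3.14, 3.14, 3.14, 3.14].

## Interface

Orientations are given as [roll, pitch, yaw] about the fixed x, y, z axes, in that order (R = Rz(yaw) Ry(pitch) Rx(roll)).
In Python, from plant import bot gives the robot as it stands. The module is installed in compiled form; this text tells all that it offers.
- The arm moves only by the tool step_arm, never from a script. Its argument "targets" is one flat list of numbers, 7 for each row, row after row: the opening, from 0 (shut) to 1 (fully open), then the shift along the tool's x, y, z each as a share of 100 mm, from -1 to 1, then the turn, a rotation vector about the tool's x, y, z each as a share of pi/4 rad, from -1 to 1. A call has 1 to 20 rows; each row is the pose to reach, as a shift and turn from the pose commanded when the call began, along the tool's axes at that moment; what a row does not reach only later rows make up. A row lasts 1/8 s, in which the tool goes at most 62.5 mm and 10.7 degrees, less where a joint would pass 70% of its speed; a pose out of reach is approached as far as the arm can. A call with a number of a shift or a turn outside -1 to 1 is refused whole. A call with a gripper value outside its range is refused whole. The fingers move at their own pace and stop on an object; the grip force is fixed at half the most. Time passes only in rows, so rows that repeat a pose let the fingers close. It gives the time, the measured TCP pose, the force, the opening and the grip force at its end, in the units of the state.
- bot.get_obs(): the state, without advancing time (a new reading comes with each control period).
- bot.capture(name): name is "scene" or "top" or "wrist"; returns (picture, depth): 400x640x3 uint8, blue, green, red; 400x640 float32, mm along the optical axis (not along the pixel's ray), 0 where there is no reading.
- bot.camera_info(name): a dict with "fx", "fy", "cx", "cy" (pixels), "camera_from_world" (4x4, takes a point from world to camera coordinates); the wrist camera has in their place "hand_eye" (4x4, takes a point from camera to tool coordinates, whose origin is the TCP and whose axes are the flange's). Camera axes: x right, y down, z forward; pixel columns grow to the right and rows downward; lengths in mm; the calibration is good to about 2 mm. A picture is of the moment at which its call begins: read the wrist's pose just before it. camera_info takes no time and is no camera call.
- bot.close_job(): hands the job in; it is judged then, once.
The state is a dict: "time": time; "joint_positions": joint angles; "dq": joint speeds; "tau": joint torques, N m; "tool_pos": TCP position; "tcp_rot": TCP orientation; "contact_force": force on the tool from outside, world axes, zero at the start; "moment": the same for the moment, N m; "grip_width": finger opening in mm; "finger_force": force on a finger pad.
Only numpy, scipy, OpenCV 4.12 (cv2) and the standard library are available. Lean on these libraries where they do the work, as an engineer would, in place of code of your own. Each camera call takes 0.05 s, during which the arm holds its last target. There are 200 camera calls.

## Task

Turn the swivel base of the blue vise that holds the dark walnut leg blank until its red pointer is clicked in at 60 degrees, which is the second click counter-clockwise (seen from above) from the yellow zero mark, and let go. The base clicks every 30 degrees, one white tick per click. Do not turn the other vise, the one with the pale pine blank.

Things in the scene. Friction and masses are not known exactly. Their poses are not given: they have to be found in the camera images.
- walnut_swivel (a joint): Angle of the walnut vise's upper part on its fixed base, rad: 0 with the red pointer at the yellow mark, growing counter-clockwise from above; 60 degrees = 1.047. Stops at -1.8 and 2.3. Starts within 1.5 clicks of 0. A click is 0.524; the detent pulls to the nearest click with at most 0.3 N m and holds it there. All of the upper part turns as one rigid piece.
- walnut_blank (a point): Dark walnut leg blank clamped upright in a blue vise: a 44 mm square post on the swivel's axis, grippable on either pair of faces. Point on the axis 140 mm above the bench; blank's top at 165, jaw tops at 100 mm. x points along the red pointer and square to a face, z up. The vise reaches 106 mm from the axis to -y (84 mm T-handle at 66 mm height) and 90 mm to +y.
- walnut_zero (a point): Yellow zero mark on the walnut vise's dark round base (190 mm across, 16 mm high, bolted down), 81 mm from the swivel's axis. White ticks every 30 degrees all round mark the other clicks. x points outward from the axis, z up. Bases stand at differing places and yaws.
- pine_pointer (a point): Tip of the red pointer of the other vise, identical but holding a pale pine blank, which must not be turned. It is 80 mm from that swivel's axis, 25 mm above the bench; its x axis points outward from that axis. Which vise stands left or right varies.
Things that resemble listed ones, but are neither listed nor needed, are in the scene too. What is shaped like the part that bears walnut_swivel but turquoise is not meant.

How it is judged (in metres and radians):
At the end, for the whole second after the job is handed in: The walnut vise's pointer rests within about 10 degrees of 60 degrees (the second click counter-clockwise from the yellow mark), let go and still; the pine vise has not been turned by a click (value of joint walnut_swivel between 0.86 and 1.235 rad and velocity of joint walnut_swivel between -0.1 and 0.1 rad/s); the robot touches nothing.
It fails at once if the pine vise is turned on by about a click or more (distance of pine_pointer from where it was at the start of the episode above 0.03 m).
It also fails if it takes over 32 s, if anything falls off the work surface, if the arm or the gripper's body presses on something with over 40 N, if the wrist force passes 120 N, or if a joint passes its speed limit or range.

## Working session

There is one attempt and no reset: what is moved stays moved. The work goes in short steps, Python scripts to look and compute and a tool call to move; the robot and the scene stay as the last step left them, time stands still between calls to the robot, and variables do not carry over. Pictures are saved under pics/ and viewed, at most 10 in all, crops included, and the job is handed in when it is done.

Besides the shell and the picture viewer there is one more tool, called as name(argument=value, ...), one argument or row to a line, values as JSON. step_arm: Moves the arm, as the interface text tells. Shift numbers are shares of 100 mm and turn numbers shares of pi/4 rad, none past 1 either way. Its arguments: {"type":"object","properties":{"targets":{"type":"array"}},"required":["targets"]}

```bash
mkdir -p pics; python3 - <<'E'
from plant import bot
import cv2,numpy as np
o=bot.get_obs();print(o['tool_pos'],o['tcp_rot'],bot.tips_ahead,o['time'],o['grip_width'])
for n in('top','scene'):
    p,d=bot.capture(n);cv2.imwrite(f'pics/{n}.png',p);np.save(f'{n}.npy',d)
    c=bot.camera_info(n);print(n,c)
E
```

```text
[ 131.80536152 -507.81508639  251.053533  ] [-3.14009122e+00 -2.14023184e-04  2.53873340e-01] 25.0 0.0 91.64395433693161
top {'fx': 380.3500285819043, 'fy': 380.3500285819043, 'cx': 322.8341747484517, 'cy': 197.22651301806127, 'camera_from_world': array([[-2.33797484e-02, -9.99702431e-01, -6.95969020e-03,
         2.41704557e+01],
       [-9.96712337e-01,  2.38488846e-02, -7.74322175e-02,
         4.62748876e+02],
       [ 7.75751569e-02,  5.12646332e-03, -9.96973327e-01,
         8.66255910e+02],
       [ 0.00000000e+00,  0.00000000e+00,  0.00000000e+00,
         1.00000000e+00]])}
scene {'fx': 486.00313598699665, 'fy': 486.00313598699665, 'cx': 321.1756005465114, 'cy': 195.3069977725831, 'camera_from_world': array([[-6.48525381e-01,  7.61192986e-01,  2.62712755e-04,
         3.20858843e+02],
       [ 5.74495151e-01,  4.89687895e-01, -6.55866668e-01,
        -1.90941173e+02],
       [-4.99369755e-01, -4.25195253e-01, -7.54876708e-01,
         1.32601337e+03],
       [ 0.00000000e+00,  0.00000000e+00,  0.00000000e+00,
         1.00000000e+00]])}
```

View pics/top.png

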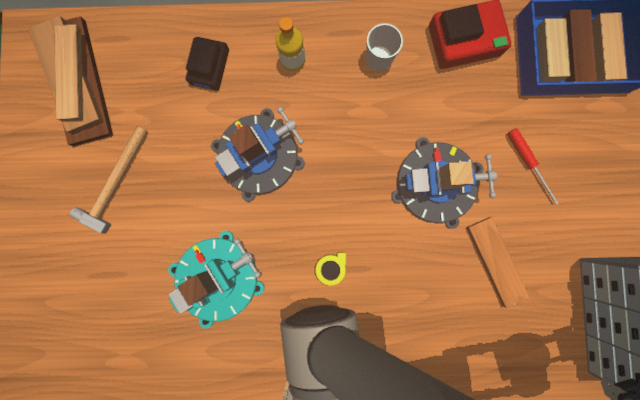

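View pics/scene.png

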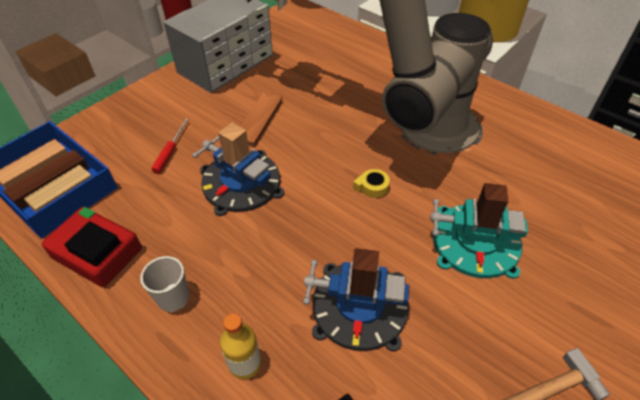

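The walnut blue vise is at about (257,154) in the top view, with its yellow mark at (238,125). In the scene view its pointer is at (357,327) and the mark at (355,340). The pine vise is at (438,182). Next I'll measure with the depth data.

```bash
cat > h.py <<'E'
from plant import bot
import cv2,numpy as np
def onz(n,u,v,z):
    c=bot.camera_info(n);T=np.linalg.inv(c['camera_from_world'])
    r=T[:3,:3]@np.array([(u-c['cx'])/c['fx'],(v-c['cy'])/c['fy'],1]);o=T[:3,3]
    return o+r*(z-o[2])/r[2]
def cloud(n,d):
    c=bot.camera_info(n);v,u=np.indices(d.shape)
    P=np.stack([(u-c['cx'])/c['fx']*d,(v-c['cy'])/c['fy']*d,d,np.ones_like(d)],-1)
    return (P@np.linalg.inv(c['camera_from_world']).T)[...,:3]
E
python3 - <<'E'
from h import *
T=cv2.imread('pics/top.png');S=cv2.imread('pics/scene.png')
a=cv2.resize(T[100:210,200:315],None,fx=5,fy=5,interpolation=cv2.INTER_CUBIC)[:550,:400+175]
b=cv2.resize(S[235:360,295:420],None,fx=4.4,fy=4.4,interpolation=cv2.INTER_CUBIC)
cv2.imwrite('pics/ca.png',a);cv2.imwrite('pics/cb.png',b)
P=cloud('top',np.load('top.npy'))
R=np.zeros(P.shape[:2],bool);R[105:205,205:310]=1
m=R&(P[...,2]>155)&(P[...,2]<175)
Q=P[m];print('blank top',len(Q),Q.mean(0),cv2.minAreaRect(Q[:,:2].astype(np.float32)))
hsv=cv2.cvtColor(T,cv2.COLOR_BGR2HSV)
y=R&(hsv[...,0]>22)&(hsv[...,0]<34)&(hsv[...,1]>150)&(hsv[...,2]>120)
v,u=np.nonzero(y);print('yellow',len(u),u.mean(),v.mean(),onz('top',u.mean(),v.mean(),16))
# base disc: dark pixels at z~16
b=R&(P[...,2]>10)&(P[...,2]<22)&(hsv[...,2]<100)
pts=np.argwhere(b)[:,::-1]
hull=P[b][:,:2];print('base minEnclosing(incl ears)',cv2.minEnclosingCircle(hull.astype(np.float32)),len(hull))
hs=cv2.cvtColor(S,cv2.COLOR_BGR2HSV);RS=np.zeros(S.shape[:2],bool);RS[300:360,300:420]=1
for nm,mk,z in(('yel',(hs[...,0]>20)&(hs[...,0]<34),16),('red',((hs[...,0]<6)|(hs[...,0]>174)),25)):
    k=RS&mk&(hs[...,1]>170)&(hs[...,2]>120);v,u=np.nonzero(k);print(nm,len(u),u.mean(),v.mean(),onz('scene',u.mean(),v.mean(),z))
E
```

```text
blank top 519 [568.92155274 166.60655321 164.91730125] ((570.0009155273438, 167.349609375), (44.549591064453125, 43.93022918701172), 31.906354904174805)
yellow 20 237.5 123.05 [644.45657307 211.28590658  16.        ]
base minEnclosing(incl ears) ((569.0107421875, 167.34022521972656), 106.15083312988281) 693
yel 39 355.4102564102564 341.05128205128204 [643.17472633 210.05378758  16.        ]
red 108 357.1388888888889 327.462962962963 [623.40734786 198.21901634  25.        ]
```

View pics/ca.png

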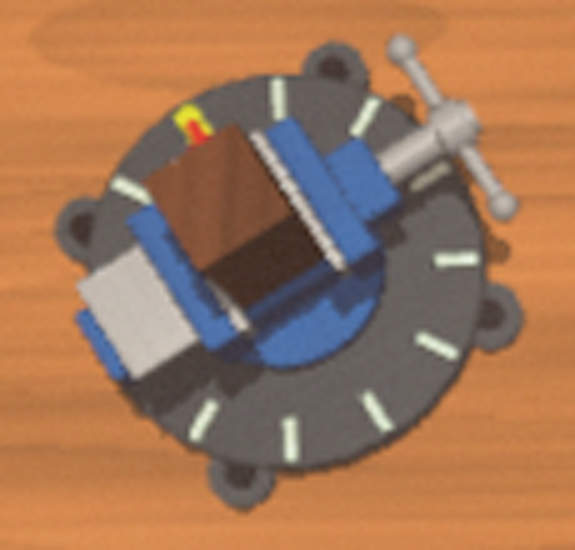

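View pics/cb.png

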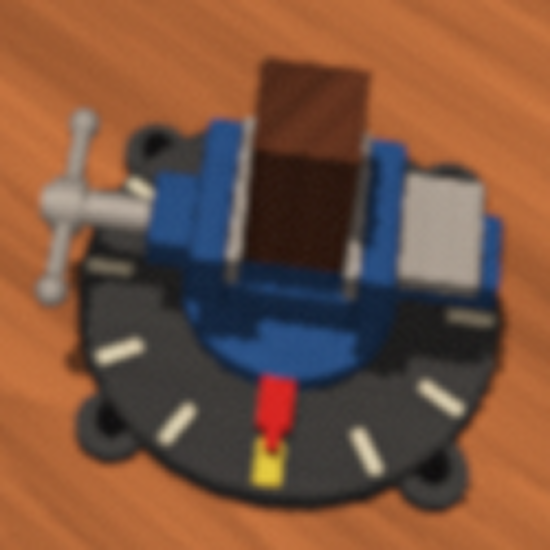

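Both views agree. The swivel axis is at about (569.5, 167) and the blank top is at z 165, 44 mm square. The zero mark lies at about 30.4° world yaw and the pointer is on it. I'll fly there in six equal hops, then grip and turn +60°.

step_arm(
  targets=[1, 0.33, -0.3, 0, 0, 0, 0, 1, 0.66, -0.6, 0, 0, 0, 0, 1, 0.99, -0.906, 0, 0, 0, 0],
)

```text
time: 0.48
tool_pos: [205.4, -394.3, 251.3]
tcp_rot: [-3.141, -0.0, 0.253]
contact_force: [0.2, 0.6, 0.2]
grip_width: 91.5
finger_force: 0.0
```

step_arm(
  targets=[1, 0.33, -0.3, 0, 0, 0, 0, 1, 0.66, -0.6, 0, 0, 0, 0, 1, 0.99, -0.906, 0, 0, 0, 0],
)

```text
time: 0.85
tool_pos: [278.5, -281.7, 251.5]
tcp_rot: [-3.141, 0.0, 0.253]
contact_force: [1.8, -0.6, -1.5]
grip_width: 92.0
finger_force: 0.0
```

step_arm(
  targets=[1, 0.33, -0.3, 0, 0, 0, 0, 1, 0.66, -0.6, 0, 0, 0, 0, 1, 0.99, -0.906, 0, 0, 0, 0],
)

```text
time: 1.23
tool_pos: [351.6, -169.2, 251.6]
tcp_rot: [-3.142, 0.0, 0.254]
contact_force: [1.0, -0.5, -0.5]
grip_width: 91.7
finger_force: 0.0
```

step_arm(
  targets=[1, 0.33, -0.3, 0, 0, 0, 0, 1, 0.66, -0.6, 0, 0, 0, 0, 1, 0.99, -0.906, 0, 0, 0, 0],
)

```text
time: 1.6
tool_pos: [424.7, -56.6, 251.5]
tcp_rot: [3.142, 0.0, 0.254]
contact_force: [0.9, -1.2, 0.5]
grip_width: 91.9
finger_force: 0.0
```

step_arm(
  targets=[1, 0.33, -0.3, 0, 0, 0, 0, 1, 0.66, -0.6, 0, 0, 0, 0, 1, 0.99, -0.906, 0, 0, 0, 0],
)

```text
time: 1.98
tool_pos: [497.7, 56.0, 251.4]
tcp_rot: [3.142, 0.001, 0.254]
contact_force: [0.5, -0.6, -0.2]
grip_width: 91.5
finger_force: 0.0
```

step_arm(
  targets=[1, 0.33, -0.3, 0, 0, 0, 0, 1, 0.66, -0.6, 0, 0, 0, 0, 1, 0.99, -0.906, 0, 0, 0, 0, 1, 0.99, -0.906, 0, 0, 0, 0, 1, 0.99, -0.906, 0, 0, 0, 0],
)

```text
time: 2.6
tool_pos: [569.8, 166.8, 251.1]
tcp_rot: [3.141, 0.002, 0.254]
contact_force: [-0.3, -0.2, 0.2]
grip_width: 91.8
finger_force: 0.0
```

step_arm(
  targets=[1, 0, 0, 0, 0, 0, -0.2, 1, 0, 0, 0.1, 0, 0, -0.37, 1, 0, 0, 0.4, 0, 0, -0.37, 1, 0, 0, 0.7, 0, 0, -0.37, 1, 0, 0, 1, 0, 0, -0.37, 1, 0, 0, 1, 0, 0, -0.37],
)

```text
time: 3.35
tool_pos: [568.6, 165.7, 149.9]
tcp_rot: [-3.14, 0.005, 0.543]
contact_force: [-0.1, 0.0, -0.3]
grip_width: 91.4
finger_force: 0.0
```

step_arm(
  targets=[0.3, 0, 0, 0, 0, 0, 0, 0.3, 0, 0, 0, 0, 0, 0, 0.3, 0, 0, 0, 0, 0, 0, 0.3, 0, 0, 0, 0, 0, 0, 0.3, 0, 0, 0, 0, 0, 0, 0.3, 0, 0, 0, 0, 0, 0],
)

```text
time: 4.1
tool_pos: [570.8, 166.3, 151.8]
tcp_rot: [3.14, -0.0, 0.544]
contact_force: [2.8, -4.2, -0.4]
grip_width: 44.0
finger_force: 30.0
```

step_arm(
  targets=[0.3, 0, 0, 0, 0, 0, -0.1, 0.3, 0, 0, 0, 0, 0, -0.2, 0.3, 0, 0, 0, 0, 0, -0.3, 0.3, 0, 0, 0, 0, 0, -0.4, 0.3, 0, 0, 0, 0, 0, -0.5, 0.3, 0, 0, 0, 0, 0, -0.6, 0.3, 0, 0, 0, 0, 0, -0.67, 0.3, 0, 0, 0, 0, 0, -0.67],
)

```text
time: 5.1
tool_pos: [571.1, 166.1, 151.8]
tcp_rot: [3.14, 0.001, 1.071]
contact_force: [2.8, -4.1, 0.3]
grip_width: 43.8
finger_force: 30.0
```

step_arm(
  targets=[0.3, 0, 0, 0, 0, 0, -0.1, 0.3, 0, 0, 0, 0, 0, -0.2, 0.3, 0, 0, 0, 0, 0, -0.3, 0.3, 0, 0, 0, 0, 0, -0.4, 0.3, 0, 0, 0, 0, 0, -0.5, 0.3, 0, 0, 0, 0, 0, -0.6, 0.3, 0, 0, 0, 0, 0, -0.67, 0.3, 0, 0, 0, 0, 0, -0.67, 0.3, 0, 0, 0, 0, 0, -0.67],
)

```text
time: 6.22
tool_pos: [571.4, 166.0, 151.8]
tcp_rot: [3.14, 0.002, 1.596]
contact_force: [4.0, -5.3, -1.3]
grip_width: 43.8
finger_force: 30.0
```

Gripper yaw is 91.4°, against a goal of 30.4 + 60. Now I'll release, back straight up and look.

step_arm(
  targets=[1, 0, 0, 0, 0, 0, 0, 1, 0, 0, 0, 0, 0, 0, 1, 0, 0, 0, 0, 0, 0, 1, 0, 0, 0, 0, 0, 0, 1, 0, 0, -0.3, 0, 0, 0, 1, 0, 0, -0.6, 0, 0, 0, 1, 0, 0, -1, 0, 0, 0, 1, 0, 0, -1, 0, 0, 0],
)

```text
time: 7.22
tool_pos: [571.7, 167.5, 255.3]
tcp_rot: [3.135, -0.001, 1.597]
contact_force: [0.0, 0.2, -0.6]
grip_width: 92.0
finger_force: 0.0
```

```bash
python3 - <<'E'
from h import *
o=bot.get_obs();print(o['tool_pos'],o['grip_width'])
S,_=bot.capture('scene');cv2.imwrite('pics/s2.png',S)
cv2.imwrite('pics/c2.png',cv2.resize(S[100:370,180:430],None,fx=2.2,fy=2.2,interpolation=cv2.INTER_CUBIC))
hs=cv2.cvtColor(S,cv2.COLOR_BGR2HSV);RS=np.zeros(S.shape[:2],bool);RS[270:360,300:420]=1
k=RS&((hs[...,0]<6)|(hs[...,0]>174))&(hs[...,1]>170)&(hs[...,2]>100);v,u=np.nonzero(k)
if len(u):
    p=onz('scene',u.mean(),v.mean(),25);print(len(u),p,np.degrees(np.arctan2(p[1]-167,p[0]-569.5))-30.4)
E
```

```text
[571.74483554 167.51606087 255.30064336] 92.01425129872509
110 [569.60583921 228.89666816  25.        ] 59.502028098675076
```

View pics/c2.png

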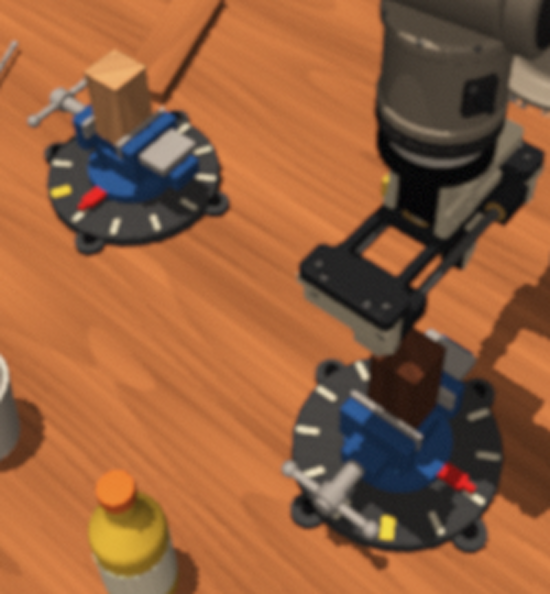

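The pointer (crop 458,478) sits at the second tick counter-clockwise from the yellow mark (388,527), measured at 59.5°. The pine vise hasn't moved and the gripper is clear.

```bash
python3 -c "
from plant import bot
print(bot.close_job())"
```

```text
the job is handed in; nothing more can be done
None
```

The walnut vise's pointer is clicked in at 60° (measured 59.5° after letting go), the gripper is clear, the pine vise looked unmoved in the last picture, and the job is handed in; no verdict came back.

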